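# Pry open the snap cover of a bench switch box and reset its tripped breaker

### The job

The dust extractor's breaker has tripped. Take the putty knife that lies to the right of the grey switch box, work its blade into the notch at the front of the box, lever the snap-shut cover free and swing it right back until it leans past upright; then lay the knife back down on the bench, not touching the box, and only then reach in and push the breaker's wide toggle fully over to on. Leave the cover open so that I can see whether it holds, and leave everything else on the bench where it is.

Things in the scene. Friction and masses are not known exactly. Their poses are not given: they have to be found in the camera images.
- box: The grey switch box, 110 x 130 x 72 mm (x, y, z) without its cover, screwed to the bench. Origin: centre of its underside; z up; -x is the front, with the pry notch; +x the back, with the cover's hinge and a steel conduit that bends down into the bench (to 99 mm from the origin). Walls 4 mm thick; inside, behind the front wall, it is empty for 41 mm back and down to z 15 mm.
- notch (a point): Middle of the lower edge of the pry notch, on the outer face of the box's front wall (box x -55, y 0, z 66 mm). The notch is a cut in the wall's rim, 44 mm wide and 6 mm high, 4 mm deep through the wall, closed above by the underside of the cover. Axes as the box.
- cover_hinge (a point): Middle of the cover's hinge line, at the top of the box's back wall (box x 55, y 0, z 72 mm). The line runs along the box's y.
- cover_edge (a point): Middle of the lower front edge of the cover, 110 mm from the hinge line; moves with the cover. The cover is a flat plate 131 mm wide, 5 to 7 mm thick, flush with the box's walls, so only a blade can get under it. On its underside near the front corners are two small nibs, 36 to 52 mm either side of the middle.
- cover (a joint): Angle of the cover, rad: 0 shut, 1.57 upright, stop at 2.0 (leaning back). Two spring catches hold it shut: about 10 N upward at the front edge frees it, and by 0.05 rad it is clear of them. Once free, the stiff hinge (about 0.1 N m friction) keeps it where it is left.
- breaker (a joint): Angle of the breaker's toggle, rad: 0 tripped (leaning to the box's front), 0.84 on (leaning to the hinge side). Over-centre: pushed past 0.42 it snaps on by itself; needs about 1 N at its top.
- toggle_top (a point): Top middle of the breaker's toggle: a black paddle 24 mm wide (along box y), 6 mm thick, standing 15 mm out of the breaker's nose (nose: box x 5 to 35 mm, top at z 51 mm; shoulders before it z 42 mm). Pivot along box y, at box x 20, y 0, z 49 mm, 18 mm from the top. Two narrow fixed toggles of neighbours stand at on, at box y 26 and 44 mm.
- knife: The putty knife, 175 mm long, lying flat on the bench right of the box: wooden handle 24 mm wide, 22 mm high; steel blade 25 mm wide, 2 mm thick. Origin: middle of its length, on its underside; x towards the blade's tip, z up. The handle is x -87 to 0 mm with flat upright sides, the blade x 15 to 87 mm at z 11 mm. About 85 g, balanced about 20 mm behind the origin.
- knife_grip (a point): Point in the middle of the handle at the balance point, 20 mm behind the knife's origin and 11 mm above its underside; 107 mm behind the tip. Axes as the knife.
- knife_tip (a point): Middle of the blade's front edge, 87 mm ahead of the knife's origin, at mid-thickness of the blade.
- screw_cup: Bystander: round tin lid with screws, 78 mm across, 17 mm high, near the front left of the bench. Origin: centre of its underside.
- dust_brush: Bystander: wooden bench brush, 272 mm long, to the right behind the work. Origin: centre of its underside.
- cork_block: Bystander: cork sanding block, 60 x 110 x 38 mm, at the right. Origin: centre of its underside.
- tape_measure: Bystander: tape measure, 39 x 86 x 62 mm, behind the box on the left. Origin: centre of its underside.
- wedge_0: Bystander: pine offcut, 30 x 60 x 18 mm, near the front edge of the bench. Origin: centre of its underside.
- pencil: Bystander: carpenter's pencil, 110 mm long, 8 mm thick, near the front edge of the bench. Origin: centre of its underside.

How it is judged:
On the way, in this order (a step that is already met when the one before it is completed fails the run):
1. the knife has levered the cover free of its catches (cover past 0.06 rad while the knife is in touch with the box or cover) (value of joint cover above 0.06 rad and contact force between knife and box above 0.1 N).
2. the cover is swung back past 1.6 rad and the knife lies let go on the bench, not touching the box (value of joint cover above 1.6 rad and height (world z) of knife_grip between -0.005 and 0.03 m and height (world z) of knife_tip below 0.03 m and contact force between the fingers and knife below 0.1 N and contact force between knife and box below 0.1 N and linear speed of knife below 0.03 m/s), for 0.2 s.
3. the breaker's toggle is over at on (past 0.7 rad) (value of joint breaker above 0.7 rad), for 0.2 s.
At the end, for the whole second after the job is handed in: The cover stands open past 1.6 rad, the breaker's toggle is past 0.7 rad (on), and the knife lies still on the bench (grip point and tip below 30 mm), not touching the box (value of joint cover above 1.6 rad and value of joint breaker above 0.7 rad and height (world z) of knife_grip between -0.005 and 0.03 m and height (world z) of knife_tip below 0.03 m and contact force between knife and box below 0.1 N and linear speed of knife below 0.03 m/s).
It fails at once if the fingers work at the shut box instead of the knife (more than 5 N between fingers and box while the cover is below 0.06 rad) (contact force between the fingers and box above 5 N and value of joint cover below 0.06 rad).
It fails at once if the knife is dropped instead of laid down (faster than 0.8 m/s with the fingers off it) (linear speed of knife above 0.8 m/s and contact force between the fingers and knife below 0.05 N).
It fails at once if another thing on the bench is shifted by more than 40 mm (distance of any of screw_cup, dust_brush, cork_block, tape_measure, wedge_0, pencil from where it was at the start of the episode above 0.04 m).
It also fails if it takes over 51 s, if anything falls off the work surface, if the arm or the gripper's body presses on something with over 40 N, if the wrist force passes 120 N, or if a joint passes its speed limit or range.

### The arm

A 6-joint arm with a two-finger parallel gripper is mounted at the origin on a cart in front of the work surface, level with it; the furniture and walls round the work are solid. World frame = base frame: x ahead of the robot, y to its left, z up, the work surface at z = 0. Lengths are in m, angles in rad, forces in N, time in s.
With the tool pointing down it reaches from about 0.25 to 0.775 m from the base axis. Payload 8.9 kg.
Tool frame: the origin (TCP) lies midway between the tips of the shut fingers; the grasp point (between the pads) lies 19 mm behind it; z points along the fingers, y is the line along which they close (so a half turn about z gives the same grasp; the last joint's range is limited). The gripper opens to 85 mm and grips with 20 to 120 N. Pads are 22 mm wide; open, the fingers measure 114 mm over their backs; the gripper's body (76 mm by 85 mm) begins 54 mm behind the grasp point. The pads swing forward as they close: fully open they stand 13 mm farther back than shut.
Start: joints at [-1.337, 0.291, -0.153, 1.127, 0, 1.431], TCP at [0.191, -0.489, 0.231] pointing down, gripper open.
Joint ranges: [-2.52, 2.52], [-0.91, 1.74], [-1.3, 1.37], [-1.96, 2.02], [-1.52, 1.47], [-3.14, 3.14]. Speed limits (rad/s): [2.22, 2.22, 2.79, 3.14, 3.14, 3.14].

### API

Orientations are given as [roll, pitch, yaw] about the fixed x, y, z axes, in that order (R = Rz(yaw) Ry(pitch) Rx(roll)).
In Python, from station import telemetry, viewer, robot, finder gives the robot as it stands. The module is installed in compiled form; this text tells all that it offers.
- The arm moves only by the tool play_rows, never from a script. Its argument "increments" is a list of rows, each a list of 2 entries, a list of its own where there are three numbers: the shift along the tool's x, y, z in mm, then the turn about the tool's z in rad. In form: [[[dx, dy, dz], yaw], ...]. A call has 1 to 20 rows; each row shifts and turns the commanded pose from where the row before left it, along the tool's axes as they then stand; what a row does not reach is not made up. A row lasts 1/10 s, in which the tool goes at most 50 mm and 8.59 degrees, less where a joint would pass 70% of its speed; a pose out of reach is approached as far as the arm can. A call with a gripper value outside its range is refused whole. "grip" is the closure in counts, from 0 (fully open) to 255 (shut), set as the call begins (left out, the last holds). The fingers move at their own pace and stop on an object; the grip force is fixed at half the most. Time passes only in rows, so rows that do not move let the fingers close. It gives the time, the measured TCP pose, the force, the opening and the grip force at its end, in the units of the state.
- telemetry.get_state(): the state, without advancing time (a new reading comes with each control period).
- viewer.grab_frame(name): name is "scene" or "top" or "wrist"; returns a dict with "image" (480x640x3 uint8, red, green, blue), "z_map" (480x640 float32, m along the optical axis (not along the pixel's ray), 0 where there is no reading), "vfov" (degrees; the focal length in pixels is half the picture's height over the tangent of half this angle, whatever the lens; pixels are square), "cx", "cy" (the principal point, pixels), "extrinsics" (4x4, takes a point from world to camera coordinates); the wrist camera has in their place "mount" (4x4, takes a point from camera to tool coordinates, whose origin is the TCP and whose axes are the flange's). Camera axes: x right, y up, looking along -z (the intrinsics and any distortion apply to the point x, -y, -z); pixel columns grow to the right and rows downward; lengths in m; the calibration is good to about 2 mm. A picture is of the moment at which its call begins: read the wrist's pose just before it.
- robot.job_done(): hands the job in; it is judged then, once.
Trained networks look in a picture, given as the dict that the camera call returned (one of the last four; its "shot" number tells which), for a name from the list of things; names that differ only in an ending like _2 or _b are one class to them, and where a whole thing is asked for, a point or a joint stands for the part that bears it (a point fixed in the world has none). Each returns a list of dicts, best first, with "p" (0 to 1); they miss things now and then, are a little off and sometimes report something else, mostly with a low value. They report only what shows in the picture. A call takes as long as a camera call.
- finder.recognise(picture, name): "xy" ([column, row] in pixels, amid what is visible of it).
- finder.pinpoint(picture, name): "xy" ([column, row] in pixels: a listed point, or the origin of a listed thing).
The state is a dict: "clock": time; "joint_positions": joint angles; "dq": joint speeds; "joint_efforts": joint torques, N m; "tcp_pos": TCP position; "eef_rot": TCP orientation; "ft_force": force on the tool from outside, world axes, zero at the start; "wrist_torque": the same for the moment, N m; "opening": finger opening in m; "finger_force": force on a finger pad.
Only numpy, scipy, OpenCV 4.12 (cv2) and the standard library are available. Lean on these libraries where they do the work, as an engineer would, in place of code of your own. Each camera call takes 0.05 s, during which the arm holds its last target. There are 200 camera calls.

## Working session

There is one attempt and no reset: what is moved stays moved. The work goes in short steps, Python scripts to look and compute and a tool call to move; the robot and the scene stay as the last step left them, time stands still between calls to the robot, and variables do not carry over. Pictures are saved under pics/ and viewed, at most 10 in all, crops included, and the job is handed in when it is done.

Besides the shell and the picture viewer there is one more tool, called as name(argument=value, ...), one argument or row to a line, values as JSON. play_rows: Moves the arm, as the interface text tells. Its arguments: {"type":"object","properties":{"increments":{"type":"array","items":{"type":"array"}},"grip":{"type":"number"}},"required":["increments"]}

```bash
mkdir -p pics; cat > h.py <<'E'
import numpy as np, cv2
from scipy.spatial.transform import Rotation as R
from station import telemetry, viewer, robot, finder
def cam(name):
    s=telemetry.get_state(); f=viewer.grab_frame(name)
    if name=='wrist':
        T=np.eye(4); T[:3,:3]=R.from_euler('xyz',s['eef_rot']).as_matrix(); T[:3,3]=s['tcp_pos']
        f['c2w']=T@np.array(f['mount'])
    else: f['c2w']=np.linalg.inv(np.array(f['extrinsics']))
    f['fl']=240/np.tan(np.radians(f['vfov'])/2)
    return f
def ray(f,xy):
    d=np.array([(xy[0]-f['cx'])/f['fl'],-(xy[1]-f['cy'])/f['fl'],-1.])
    return f['c2w'][:3,3],f['c2w'][:3,:3]@d
def at_z(f,xy,z):
    o,d=ray(f,xy); return o+d*(z-o[2])/d[2]
def at_depth(f,xy):
    c,r=int(round(xy[0])),int(round(xy[1])); p=f['z_map'][max(r-1,0):r+2,max(c-1,0):c+2]; p=p[p>0]
    o,d=ray(f,xy); return o+d*np.median(p) if len(p) else None
def proj(f,P):
    q=np.linalg.inv(f['c2w'])@np.r_[P,1]; return [f['cx']+f['fl']*q[0]/-q[2], f['cy']-f['fl']*q[1]/-q[2]]
def save(f,n): cv2.imwrite('pics/'+n,f['image'][:,:,::-1])
E
python3 - <<'E'
from h import *
np.set_printoptions(precision=4,suppress=True)
print(telemetry.get_state())
for n in ('scene','top','wrist'):
    f=cam(n); save(f,n+'0.png'); print(n,f.keys(),f['vfov'],f['c2w'][:3,3])
    for k in 'box notch cover_hinge cover_edge knife knife_grip knife_tip screw_cup dust_brush cork_block tape_measure wedge_0 pencil'.split():
        for r in finder.pinpoint(f,k)[:1]:
            print(k,np.round(r['xy'],1),round(r['p'],2),at_depth(f,r['xy']))
E
```

```text
{'clock': 0.0, 'joint_positions': array([-1.3373,  0.2913, -0.1541,  1.1267,  0.    ,  1.4315]), 'dq': array([ 0.0002, -0.0006,  0.0005,  0.002 ,  0.0005, -0.0001]), 'joint_efforts': array([ -0.0015, -53.7141,  33.1374,   0.0159,  -0.0003,  -0.    ]), 'tcp_pos': array([ 0.1911, -0.4885,  0.2307]), 'eef_rot': array([-3.1403, -0.0002,  0.3728]), 'ft_force': array([ 0.6148, -0.4287,  0.0147]), 'wrist_torque': array([-0.0368,  0.0327,  0.0156]), 'finger_force': 0.0, 'opening': 0.08551858936851078}
scene dict_keys(['image', 'z_map', 'vfov', 'cx', 'cy', 'extrinsics', 'shot', 'c2w', 'fl']) 44.70449657530551 [-0.1291 -0.8497  0.5425]
box [306.9 254.4] 0.87 [ 0.169  -0.4631  0.3282]
notch [304.8 242.3] 0.69 [ 0.1681 -0.4614  0.3398]
cover_hinge [274.9 325.2] 0.59 [ 0.3855 -0.0848 -0.0004]
cover_edge [304.6 239.5] 0.45 [ 0.1682 -0.4611  0.3424]
knife_tip [351.6 296.9] 0.49 [ 0.5506 -0.1084  0.0113]
screw_cup [196.7 264.9] 0.83 [0.3979 0.2324 0.0033]
wedge_0 [240.  297.4] 0.83 [0.3921 0.044  0.0014]
pencil [276.  321.2] 0.53 [ 0.3912 -0.0805  0.0038]
top dict_keys(['image', 'z_map', 'vfov', 'cx', 'cy', 'extrinsics', 'shot', 'c2w', 'fl']) 47.820047982950896 [0.3778 0.0058 1.109 ]
box [249.8 232.3] 0.93 [0.6038 0.1091 0.08  ]
notch [269.2 246.8] 0.65 [0.5858 0.0737 0.0294]
cover_hinge [223.  209.6] 0.55 [0.6492 0.1638 0.0754]
cover_edge [268.8 242. ] 0.55 [0.5884 0.0725 0.0656]
knife [391.7 290.8] 0.67 [ 0.503  -0.1769  0.0175]
knife_tip [357.7 262.8] 0.64 [ 0.5599 -0.1081  0.0118]
screw_cup [177.1 335.3] 0.8 [0.4058 0.251  0.0125]
dust_brush [375.7 169.6] 0.94 [ 0.7569 -0.1439  0.0265]
cork_block [429.3 215. ] 0.89 [ 0.6581 -0.2522  0.0386]
tape_measure [186.1 170. ] 0.68 [0.735  0.2454 0.0561]
wedge_0 [270.5 342.8] 0.79 [0.3945 0.0651 0.0185]
pencil [356.5 264.2] 0.73 [ 0.5583 -0.1064  0.0037]
wrist dict_keys(['image', 'z_map', 'vfov', 'cx', 'cy', 'mount', 'shot', 'c2w', 'fl']) 66.14107431507126 [ 0.2661 -0.4604  0.3742]
```

View pics/top0.png

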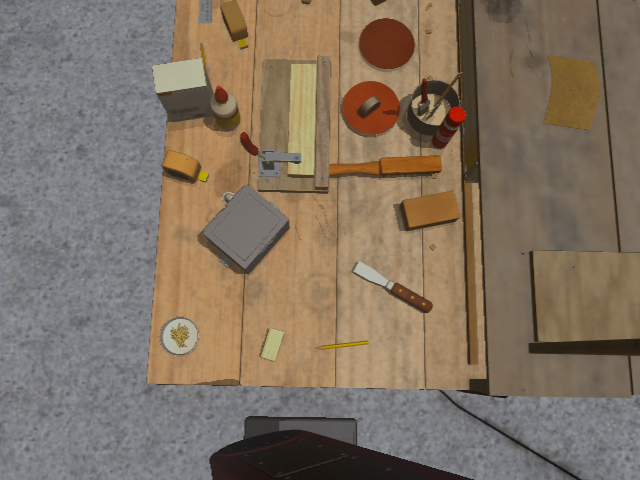

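View pics/scene0.png

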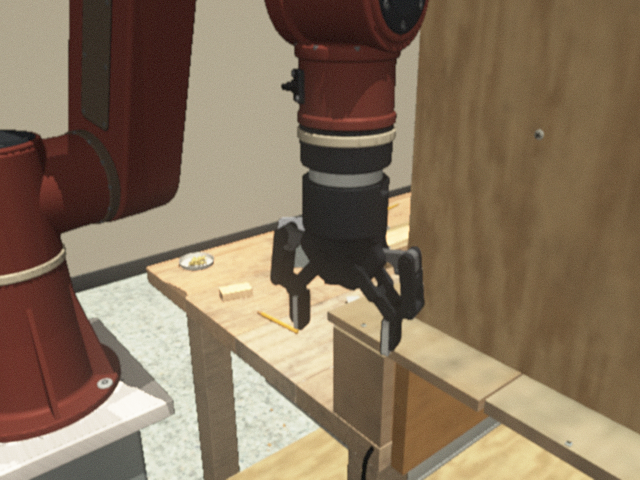

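```bash
cat >> h.py <<'E'
def cloud(f):
    v,u=np.mgrid[0:480,0:640]; z=f['z_map']
    d=np.stack([(u-f['cx'])/f['fl'],-(v-f['cy'])/f['fl'],-np.ones_like(z)],-1)*z[...,None]
    P=d@f['c2w'][:3,:3].T+f['c2w'][:3,3]; P[z<=0]=np.nan; return P
def rect(P,m):
    q=P[m][:,:2].astype(np.float32)*1000; (c,s,a)=cv2.minAreaRect(q); return np.round(c,1),np.round(s,1),round(a,1),m.sum()
E
python3 - <<'E'
from h import *
np.set_printoptions(precision=3,suppress=True)
f=cam('top'); P=cloud(f); X,Y,Z=P[...,0],P[...,1],P[...,2]
for lo,hi in((.055,.1),):
    m=(Z>lo)&(Z<hi)&(X>.48)&(X<.73)&(Y>0)&(Y<.2); 
    # largest component
    n,l,st,_=cv2.connectedComponentsWithStats(m.astype('uint8')); k=1+np.argmax(st[1:,4]); m=l==k
    print('box',rect(P,m),np.median(Z[m]),np.percentile(Z[m],[2,98]))
m=(Z>.006)&(Z<.06)&(X>.4)&(X<.6)&(Y>-.29)&(Y<-.08)
n,l,st,_=cv2.connectedComponentsWithStats(m.astype('uint8')); k=1+np.argmax(st[1:,4]); m=l==k
print('knife',rect(P,m),np.percentile(Z[m],[2,50,98]))
m2=m&(Z>.017); print('handle',rect(P,m2),np.median(Z[m2]))
m3=m&(Z<.015); print('blade',rect(P,m3),np.median(Z[m3]))
c=np.nanmedian(Z[(X>.3)&(X<.7)&(Y<0)&(Y>-.2)]);print('table z',c)
m=(X>.0)&(Y<-.2)
for y in np.arange(-.9,-.25,.05):
    print(round(y,2),[ (round(float(np.nanmax(Z[s])),2) if s.any() else None) for x in np.arange(0,.9,.1) for s in [(abs(Y-y)<.025)&(abs(X-x)<.05)]])
E
```

```text
box (array([618.7, 119.9]), array([115.9, 131.5]), 50.9, np.int64(3907)) 0.07826251465166023 [0.067 0.082]
knife (array([ 511.6, -180.4]), array([174.8,  26.2]), 61.2, np.int64(971)) [0.008 0.017 0.025]
handle (array([ 510.2, -181.4]), array([169.1,  23.8]), 60.5, np.int64(505)) 0.021075036281779536
blade (array([ 511.6, -180.4]), array([174.8,  26.2]), 61.2, np.int64(392)) 0.012101666822092683
table z 0.00013876493204434404
-0.9 [-0.77, -0.78, -0.77, None, None, None, None, None, None]
-0.85 [-0.77, -0.78, -0.77, None, None, None, None, None, None]
-0.8 [-0.77, -0.77, -0.77, None, None, None, None, None, None]
-0.75 [-0.78, -0.77, -0.77, None, None, None, None, None, None]
-0.7 [-0.77, -0.77, -0.78, None, None, None, None, None, None]
-0.65 [-0.78, -0.77, -0.78, None, None, None, None, None, 0.16]
-0.6 [-0.78, -0.78, -0.77, 0.16, 0.18, 0.18, 0.18, 0.16, 0.17]
-0.55 [-0.78, -0.77, -0.77, 0.16, 0.24, 0.18, 0.18, 0.17, 0.19]
-0.5 [-0.78, -0.77, -0.75, 0.16, 0.18, 0.19, 0.18, 0.17, 0.18]
-0.45 [-0.78, -0.78, -0.75, 0.16, 0.4, 0.19, 0.18, 0.17, 0.19]
-0.4 [-0.77, -0.78, -0.78, 0.16, 0.48, 0.18, 0.18, 0.16, 0.17]
-0.35 [-0.78, -0.78, -0.77, 0.16, 0.16, 0.16, 0.16, 0.16, 0.16]
-0.3 [-0.78, -0.78, -0.78, 0.16, 0.16, 0.16, 0.17, 0.16, 0.16]
```

play_rows(
  increments=[
    [[0, 0, -10], -0.139],
    [[0, 0, -10], -0.139],
    [[0, 0, -10], -0.139],
    [[0, 0, -10], -0.139],
    [[0, 0, -10], -0.139],
    [[30, -8, 0], 0],
    [[30, -8, 0], 0],
    [[30, -8, 0], 0],
    [[30, -8, 0], 0],
    [[30, -8, 0], 0],
    [[30, -8, 0], 0],
    [[30, -8, 0], 0],
    [[28, -8, 0], 0],
  ],
  grip=0,
)

```text
clock: 3.45
tcp_pos: [0.25, -0.2483, 0.2814]
eef_rot: [3.141, 0.0, 1.068]
ft_force: [-0.4, 0.1, -0.2]
opening: 0.085
finger_force: 0.0
```

play_rows(
  increments=[
    [[21, 24, 16], 0],
    [[21, 24, 16], 0],
    [[21, 24, 16], 0],
    [[21, 24, 16], 0],
    [[21, 24, 16], 0],
    [[21, 24, 16], 0],
    [[21, 24, 16], 0],
    [[21, 24, 16], 0],
    [[0, 0, 0], 0],
  ],
)

```text
clock: 4.35
tcp_pos: [0.5011, -0.1937, 0.151]
eef_rot: [-3.14, -0.001, 1.07]
ft_force: [1.2, -0.3, 0.1]
opening: 0.0855
finger_force: 0.0
```

```bash
cat >> h.py <<'E'
def go(tgt,yaw=None):
    s=telemetry.get_state(); p=np.array(s['tcp_pos']); y=s['eef_rot'][2]
    dy=0 if yaw is None else (yaw-y+np.pi)%(2*np.pi)-np.pi
    c,sn=np.cos(y+dy),np.sin(y+dy); d=np.array(tgt)-p
    print('t',round(s['clock'],2),'tcp',np.round(p,4),'yaw',round(y,4),'F',np.round(s['ft_force'],1),'| turn',round(-dy,4),'then xyz mm',np.round(1000*np.array([c*d[0]+sn*d[1],sn*d[0]-c*d[1],-d[2]]),1))
E
python3 - <<'E'
from h import *
np.set_printoptions(precision=4,suppress=True)
f=cam('wrist'); save(f,'w1.png'); P=cloud(f); X,Y,Z=P[...,0],P[...,1],P[...,2]
for k in 'knife knife_grip knife_tip notch cover_edge box'.split():
    for r in finder.pinpoint(f,k)[:1]: print(k,np.round(r['xy'],1),round(r['p'],2),at_depth(f,r['xy']),at_z(f,r['xy'],.011))
m=(Z>.005)&(Z<.016)&(X>.4)&(X<.6)&(Y>-.29)&(Y<-.08); print('blade+',rect(P,m))
m=(Z>.017)&(Z<.03)&(X>.4)&(X<.6)&(Y>-.29)&(Y<-.08); print('handle',rect(P,m),np.nanmedian(Z[m]))
go([.504,-.194,.15],1.068)
E
```

```text
knife [329.8 195.3] 0.76 [ 0.5167 -0.1777  0.0181] [ 0.5161 -0.179   0.011 ]
knife_grip [325.2 223.2] 0.84 [ 0.5037 -0.1942  0.0225] [ 0.5022 -0.1972  0.011 ]
knife_tip [325.6  80.2] 0.92 [ 0.5529 -0.1046  0.0116] [ 0.5529 -0.1046  0.011 ]
blade+ (array([ 499.9, -183.5]), array([170.5, 205.3]), 88.1, np.int64(3467))
handle (array([ 494.9, -212.6]), array([99.8, 23.1]), 60.8, np.int64(3171)) 0.021315390725241135
t 4.7 tcp [ 0.4987 -0.1954  0.154 ] yaw 1.067 F [-0.3  0.6  0.7] | turn -0.001 then xyz mm [3.8 4.  4. ]
```

View pics/w1.png

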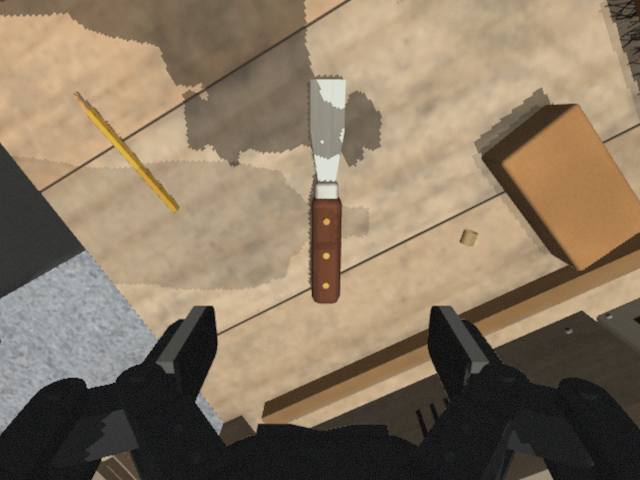

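```bash
python3 - <<'E'
from h import *
for i in range(3):
    go([.5040,-.1945,.003],1.063); viewer.grab_frame('top')
E
```

```text
t 4.7 tcp [ 0.4987 -0.1954  0.154 ] yaw 1.067 F [-0.3  0.6  0.7] | turn 0.004 then xyz mm [  3.3   4.2 151. ]
t 4.75 tcp [ 0.4988 -0.1954  0.154 ] yaw 1.067 F [0.2 0.6 0.3] | turn 0.004 then xyz mm [  3.3   4.2 151. ]
t 4.8 tcp [ 0.4989 -0.1953  0.1539] yaw 1.0671 F [-0.3 -0.3 -0.4] | turn 0.0041 then xyz mm [  3.2   4.1 150.9]
```

play_rows(
  increments=[
    [[1, 2, 30], 0],
    [[1, 1, 40], 0],
    [[1, 1, 40], 0],
    [[0, 0, 20], 0],
    [[0, 0, 10], 0],
    [[0, 0, 8], 0],
    [[0, 0, 0], 0],
    [[0, 0, 0], 0],
  ],
)

```text
clock: 5.65
tcp_pos: [0.5047, -0.1947, 0.0063]
eef_rot: [3.14, -0.0, 1.068]
ft_force: [0.2, 0.4, 0.7]
opening: 0.0853
finger_force: 0.0
```

```bash
python3 - <<'E'
from h import *
go([.5040,-.1945,.003],1.063)
E
```

```text
t 5.65 tcp [ 0.5047 -0.1947  0.0063] yaw 1.0677 F [0.2 0.4 0.7] | turn 0.0047 then xyz mm [-0.2 -0.7  3.3]
```

Descend 3 mm more and close, then lift.

play_rows(
  increments=[
    [[0, -1, 3], 0.005],
    [[0, 0, 0], 0],
  ],
)

```text
clock: 5.85
tcp_pos: [0.5033, -0.1938, 0.0027]
eef_rot: [3.141, -0.0, 1.062]
ft_force: [-0.5, 0.4, -0.2]
opening: 0.0853
finger_force: 0.0
```

play_rows(
  increments=[
    [[0, 0, 0], 0],
    [[0, 0, 0], 0],
    [[0, 0, 0], 0],
    [[0, 0, 0], 0],
    [[0, 0, 0], 0],
    [[0, 0, 0], 0],
    [[0, 0, 0], 0],
  ],
  grip=255,
)

```text
clock: 6.55
tcp_pos: [0.5034, -0.1939, 0.0026]
eef_rot: [3.141, -0.0, 1.063]
ft_force: [-0.6, 0.7, 6.0]
opening: 0.0229
finger_force: 59.3
```

play_rows(
  increments=[
    [[0, 0, -20], 0],
    [[0, 0, -30], 0],
    [[0, 0, -30], 0.09],
    [[0, 0, -27], 0.085],
    [[26, -21, 0], 0],
    [[27, -22, 0], 0],
    [[27, -22, 0], 0],
    [[27, -22, 0], 0],
    [[26, -21, 0], 0],
    [[0, 0, 0], 0],
    [[0, 0, 0], 0],
  ],
)

```text
clock: 7.65
tcp_pos: [0.5031, -0.0219, 0.1091]
eef_rot: [-3.141, 0.0, 0.889]
ft_force: [-0.1, -0.3, 0.2]
opening: 0.0227
finger_force: 59.1
```

```bash
python3 - <<'E'
from h import *
np.set_printoptions(precision=4,suppress=True)
f=cam('wrist'); save(f,'w2.png'); P=cloud(f); X,Y,Z=P[...,0],P[...,1],P[...,2]
for k in 'knife_tip knife_grip notch cover_edge cover_hinge box'.split():
    for r in finder.pinpoint(f,k)[:2]: print(k,np.round(r['xy'],1),round(r['p'],2),at_depth(f,r['xy']))
m=(Z>.05)&(Z<.1)&(X>.52)&(X<.73)&(Y>.0)&(Y<.25)
n,l,st,_=cv2.connectedComponentsWithStats(m.astype('uint8')); m=l==1+np.argmax(st[1:,4])
print('box',rect(P,m),np.median(Z[m]))
go([.503,-.022,.11],.888)
E
```

```text
knife_tip [319.   43.1] 0.64 [0.5668 0.0575 0.1193]
knife_tip [322.9 326.6] 0.57 [ 0.5055 -0.0202  0.129 ]
knife_grip [322.9 328.4] 0.95 [ 0.505  -0.0209  0.1289]
notch [323.3   5.7] 0.66 [0.5832 0.0752 0.064 ]
cover_edge [128.1 240.7] 0.56 [0.4023 0.0593 0.0185]
cover_edge [323.9   0.1] 0.54 [0.5835 0.0752 0.0715]
cover_hinge [320.  330.3] 0.3 [ 0.5035 -0.0209  0.1287]
box (array([583.3,  75. ]), array([  3.3, 129.5]), 51.2, np.int64(4456)) 0.06415784969390355
t 8.0 tcp [ 0.5033 -0.0231  0.1092] yaw 0.8866 F [ 0.5 -0.2 -1.6] | turn -0.0014 then xyz mm [ 0.7 -1.  -0.8]
```

View pics/w2.png

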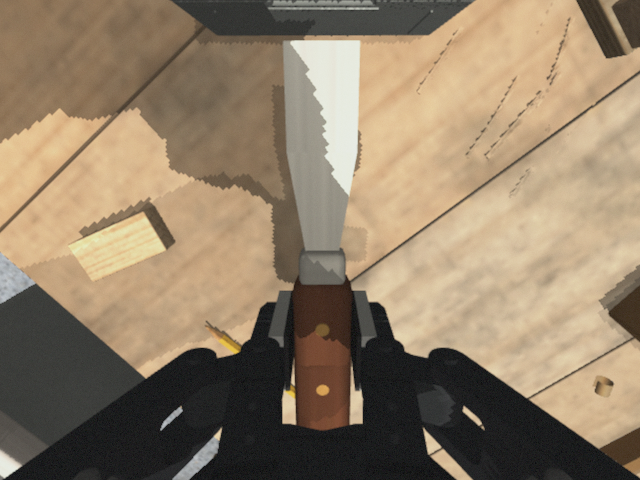

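play_rows(
  increments=[
    [[0, 0, 25], -0.006],
    [[0, 0, 24], 0],
    [[0, 0, 0], 0],
    [[0, 0, 0], 0],
  ],
)

```text
clock: 8.4
tcp_pos: [0.5031, -0.0226, 0.0605]
eef_rot: [-3.141, 0.0, 0.893]
ft_force: [1.1, -0.2, -1.1]
opening: 0.0223
finger_force: 59.1
```

```bash
python3 - <<'E'
from h import *
np.set_printoptions(precision=4,suppress=True)
f=cam('wrist'); save(f,'w3.png'); P=cloud(f)
for k in 'knife_tip notch cover_edge'.split():
    for r in finder.pinpoint(f,k)[:1]: print(k,np.round(r['xy'],1),round(r['p'],2),at_depth(f,r['xy']))
for r in list(range(0,60,4))+list(range(60,260,20)): print(r,np.nanmedian(P[r:r+2,300:346].reshape(-1,3),0)*1000, end=' ; ')
print()
B=P[46:180:10]
Z=P[100,:,2]; print('row100 z',np.round(Z[270:376:6]*1000,1))
go([.503,-.022,.06],.8936)
g=cam('scene'); save(g,'s3.png')
for k in 'knife_tip notch cover_edge'.split():
    for r in finder.pinpoint(g,k)[:1]: print(k,np.round(r['xy'],1),round(r['p'],2),at_depth(g,r['xy']))
E
```

```text
knife_tip [321.2  40. ] 0.67 [0.575  0.0667 0.0009]
0 [582.5659  74.9322  23.1069] ; 4 [582.477   75.0006  17.1782] ; 8 [582.5246  75.0913  10.6468] ; 12 [582.5856  75.1375   3.6745] ; 16 [581.8814  74.3299   0.1301] ; 20 [580.8105  73.0274   0.2793] ; 24 [579.8148  71.6223   0.1646] ; 28 [578.6791  70.38     0.1741] ; 32 [577.4628  68.9755   0.1719] ; 36 [576.5116  67.6528   0.2603] ; 40 [570.9787  60.6134   1.2208] ; 44 [567.2078  56.0028  70.2008] ; 48 [566.4038  55.0729  70.1221] ; 52 [565.6671  54.2195  69.9918] ; 56 [564.9647  53.2781  70.382 ] ; 60 [564.1758  52.2944  70.326 ] ; 80 [560.3842  47.5529  70.1598] ; 100 [556.4593  42.6835  70.211 ] ; 120 [552.3997  37.6542  70.2526] ; 140 [548.2245  32.4204  70.1585] ; 160 [543.8286  27.0426  70.0866] ; 180 [539.3941  21.432   70.1292] ; 200 [534.726   15.5771  70.094 ] ; 220 [529.689    9.6781  70.1672] ; 240 [523.5288   2.5781  70.2264] ; 
row100 z [-0.6 -0.4  0.9 70.4 70.1 70.5 71.3 69.9 70.2 68.7 71.7 70.3 70.1 70.4
 70.   0.5 -0.2 -1.4]
t 8.6 tcp [ 0.5042 -0.0227  0.0614] yaw 0.8937 F [-0.1 -0.3 -0.3] | turn 0.0001 then xyz mm [-0.2 -1.3  1.4]
knife_tip [306.3 242.2] 0.85 [0.5655 0.0527 0.0707]
notch [306.9 238.9] 0.86 [0.5848 0.0753 0.0661]
cover_edge [305.  237.1] 0.75 [0.6164 0.1234 0.0471]
```

play_rows(
  increments=[
    [[8, 0, 0], 0],
    [[8, 0, 0], 0],
    [[6, 0, 0], 0],
    [[6, 0, 0], 0],
    [[6, 0, 0], 0],
    [[6, 0, 0], 0],
    [[5, 0, 0], 0],
    [[0, 0, 0], 0],
  ],
)

```text
clock: 9.6
tcp_pos: [0.5319, 0.0131, 0.0603]
eef_rot: [3.141, -0.0, 0.894]
ft_force: [-0.4, 0.1, -1.2]
opening: 0.0228
finger_force: 59.1
```

```bash
python3 - <<'E'
from h import *
np.set_printoptions(precision=4,suppress=True)
go([.503,-.022,.06],.8936); print(telemetry.get_state()['wrist_torque'])
f=cam('wrist'); P=cloud(f)
for r in list(range(0,120,10)): print(r,np.nanmedian(P[r:r+2,300:346].reshape(-1,3),0)*1000, end=' ; ')
E
```

```text
t 9.6 tcp [0.5319 0.0131 0.0603] yaw 0.8944 F [-0.4  0.1 -1.2] | turn 0.0008 then xyz mm [-45.5  -0.5   0.3]
[-0.0167 -0.0256 -0.023 ]
0 [602.1126  99.726   79.2593] ; 10 [600.672   97.7458  78.9214] ; 20 [598.9174  95.6462  79.1287] ; 30 [597.4183  93.6869  79.0975] ; 40 [595.7101  91.6163  78.9782] ; 50 [593.9566  89.4425  79.0067] ; 60 [592.2928  87.1984  78.9713] ; 70 [590.4536  85.0665  79.1599] ; 80 [588.7699  82.9224  77.4532] ; 90 [586.9475  80.6766  77.3251] ; 100 [585.0259  78.3005  78.3669] ; 110 [583.1432  75.9837  77.2034] ;
```

play_rows(
  increments=[
    [[0, 0, -2], 0],
    [[0, 0, -2], 0],
    [[0, 0, -2], 0],
    [[0, 0, 0], 0],
  ],
)

```text
clock: 10.05
tcp_pos: [0.5312, 0.0126, 0.0662]
eef_rot: [-3.141, 0.0, 0.894]
ft_force: [0.7, 1.6, -7.2]
opening: 0.0227
finger_force: 59.3
```

```bash
cat > chk.py <<'E'
from h import *
np.set_printoptions(precision=1,suppress=True)
s=telemetry.get_state(); print(s['clock'],s['tcp_pos']*1000,'F',s['ft_force'],'M',s['wrist_torque'])
f=cam('wrist'); P=cloud(f)
print('cover/blade u z')
u=np.array([np.cos(.891),np.sin(.891),0]); C=np.array([.6187,.1199,0])
for r in list(range(0,260,20)):
    p=np.nanmedian(P[r:r+2,300:346].reshape(-1,3),0); print(r,(p-C)@u*1000,p[2]*1000,end='; ')
print()
E
python3 chk.py
```

```text
10.05 [531.2  12.6  66.2] F [ 0.7  1.6 -7.2] M [-0.1  0.1 -0. ]
cover/blade u z
0 -25.320649046714394 79.18141046008616; 20 -30.762664360334792 79.22036891351928; 40 -36.418743204548065 79.17149419580893; 60 -42.19300350455466 79.28526004236979; 80 -47.95454945452482 77.54807159589458; 100 -54.19104748186185 78.54496568275954; 120 -60.609943544980766 73.263710864247; 140 -67.43785227073708 73.4879531645645; 160 -74.42456435281936 73.66991018164418; 180 -81.63321981819854 74.01081994005982; 200 -89.14727623666552 74.32544878551333; 220 -97.02368892231333 74.4003183896948; 240 -106.440042064644 74.57543119823791;
```

play_rows(
  increments=[
    [[0, 0, -2], 0],
    [[0, 0, -2], 0],
    [[0, 0, -2], 0],
    [[0, 0, 0], 0],
  ],
)

```text
clock: 10.5
tcp_pos: [0.5314, 0.0126, 0.0725]
eef_rot: [-3.142, 0.0, 0.894]
ft_force: [0.0, 1.6, -7.8]
opening: 0.0231
finger_force: 59.3
```

```bash
python3 chk.py
```

```text
10.5 [531.4  12.6  72.5] F [ 0.   1.6 -7.8] M [-0.   0.3  0.1]
cover/blade u z
0 -23.737466626451187 79.089900643643; 20 -29.449629025596607 79.28989418761415; 40 -35.20007414119927 79.08441386774624; 60 -41.23749812053695 79.05175301387152; 80 -47.2853816950316 77.45000862526662; 100 -53.85674331050653 78.55720430074142; 120 -60.56469405752053 73.72459926751753; 140 -67.60707333036824 74.35320338042177; 160 -74.79670113588078 74.99448738137943; 180 -82.23137444728405 75.88638336956741; 200 -89.79507597651633 76.64569061398025; 220 -98.07833395046156 77.3612984954792; 240 -107.3235684658474 78.06847767309264;
```

play_rows(
  increments=[
    [[0, 0, 2], 0],
    [[0, 0, 2], 0],
    [[5, 0, 0], 0],
    [[5, 0, 0], 0],
    [[5, 0, 0], 0],
    [[0, 0, 0], 0],
  ],
)

```text
clock: 11.15
tcp_pos: [0.5416, 0.0249, 0.0684]
eef_rot: [3.141, -0.001, 0.895]
ft_force: [-0.4, -0.3, -2.0]
opening: 0.0229
finger_force: 60.1
```

```bash
python3 chk.py
```

```text
11.15 [541.6  24.9  68.4] F [-0.4 -0.3 -2. ] M [ 0. -0.  0.]
cover/blade u z
0 -8.684255627866118 78.90268323514442; 20 -14.181820748142936 79.04448782086068; 40 -19.73762448725612 79.08477243598058; 60 -25.70968609127925 79.09864686935703; 80 -31.688106131222803 78.94510373951323; 100 -37.955485224851934 79.05888488901199; 120 -44.41220527021461 79.07254967821665; 140 -51.18060469643217 77.32186621449002; 160 -58.74163823574173 71.78334312103232; 180 -66.12409771660022 72.62214552671273; 200 -73.68720266616131 73.15998383567079; 220 -81.95820035038584 73.7473372535603; 240 -91.18535425391579 74.4963689829673;
```

play_rows(
  increments=[
    [[0, 0, 3], 0],
    [[0, 0, 3], 0],
    [[0, 0, 3], 0],
    [[0, 0, 3], 0],
    [[0, 0, 3], 0],
    [[0, 0, 3], 0],
    [[0, 0, 3], 0],
    [[0, 0, 0], 0],
  ],
)

```text
clock: 12.0
tcp_pos: [0.5414, 0.0236, 0.048]
eef_rot: [3.14, 0.0, 0.893]
ft_force: [-2.7, -2.5, 11.4]
opening: 0.0228
finger_force: 63.3
```

```bash
python3 chk.py
```

```text
12.0 [541.4  23.6  48. ] F [-2.7 -2.5 11.4] M [-0.3  0.4  0. ]
cover/blade u z
0 -15.117329079645584 79.28586124038398; 20 -19.76550824460197 79.34197977247625; 40 -24.56091671060328 79.40142634609545; 60 -29.481784318689986 79.22154992584149; 80 -34.595080742128694 79.20758136058419; 100 -39.84337340804282 79.22905533587057; 120 -45.293474535126464 79.16378266661312; 140 -50.98618041233465 77.67366496035979; 160 -56.88183913797769 77.20566442804703; 180 -64.78832827401142 66.73389333052262; 200 -71.98298698847549 65.71916063105914; 220 -79.36344097922668 64.6720567256738; 240 -88.38228580766406 63.175185630882645;
```

play_rows(
  increments=[
    [[0, 0, 3], 0],
    [[0, 0, 3], 0],
    [[0, 0, 3], 0],
    [[0, 0, 3], 0],
    [[0, 0, 0], 0],
  ],
)

```text
clock: 12.55
tcp_pos: [0.5421, 0.0237, 0.0362]
eef_rot: [3.139, -0.001, 0.893]
ft_force: [-1.2, -3.0, 9.7]
opening: 0.0226
finger_force: 65.8
```

```bash
python3 chk.py
```

```text
12.55 [542.1  23.7  36.2] F [-1.2 -3.   9.7] M [-0.  -0.2 -0. ]
cover/blade u z
0 -19.067915541801668 84.95507508262682; 20 -23.04797986963258 85.38133085232624; 40 -27.200067182299183 85.39187404355175; 60 -31.420165540147906 85.9123235129246; 80 -35.67039373987064 86.4348145333589; 100 -40.0229839465574 86.611628065068; 120 -44.53181629578285 86.87941414699324; 140 -49.237133680049574 85.61790580601534; 160 -53.94594368815959 87.02995671500028; 180 -62.37597384471108 66.59305764287785; 200 -69.04954659028144 64.2503170316432; 220 -76.32018430604181 62.019778070705094; 240 -84.34459430290028 59.51086502814659;
```

play_rows(
  increments=[
    [[0, 0, 3], 0],
    [[0, 0, 0], 0],
    [[-1, 0, -8], 0],
    [[0, 0, -8], 0],
    [[4, 0, -12], 0],
    [[6, 0, -11], 0],
    [[7, 0, -10], 0],
    [[9, 0, -9], 0],
    [[10, 0, -8], 0],
    [[0, 0, 0], 0],
  ],
)

```text
clock: 13.6
tcp_pos: [0.5646, 0.0527, 0.0996]
eef_rot: [3.14, -0.002, 0.895]
ft_force: [-0.3, 0.0, -0.5]
opening: 0.0223
finger_force: 64.6
```

```bash
python3 chk.py; python3 - <<'E'
from h import *
f=cam('wrist'); g=cam('top'); im=np.hstack([f['image'],g['image'][100:340,140:460].repeat(2,0).repeat(2,1)]); im=cv2.resize(im,(800,300),interpolation=cv2.INTER_AREA); cv2.imwrite('pics/w5.png',im[:,:,::-1])
E
```

```text
13.6 [564.6  52.7  99.6] F [-0.3  0.  -0.5] M [-0.1  0.  -0. ]
cover/blade u z
0 14.930277195807825 158.92383161818924; 20 9.88937648593674 165.85920185307216; 40 5.5419073482502155 171.641747477135; 60 6.126652055650114 143.36645940751984; 80 1.660260969111146 141.79431530020906; 100 -3.019325332847724 140.1540313070822; 120 -8.027028288872847 138.19018197225714; 140 -13.380005963990689 136.5575051394067; 160 -19.167618264342934 134.3932117558998; 180 -25.282337179594155 132.09898540291786; 200 -32.06074839485987 129.73264359416905; 220 -39.07832973399808 127.25383548329616; 240 -46.92880339933625 124.55231136476588;
```

View pics/w5.png

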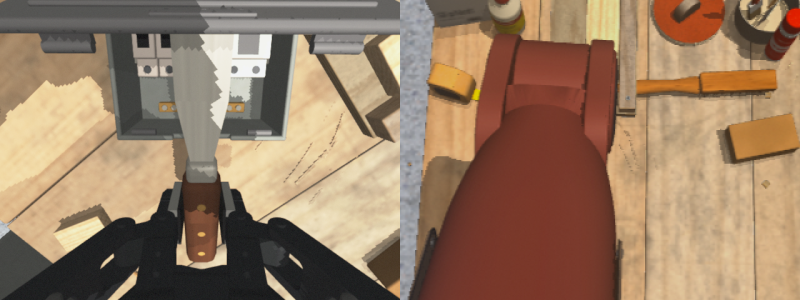

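play_rows(
  increments=[
    [[11, 0, -6], 0],
    [[12, 0, -4], 0],
    [[12, 0, -2], 0],
    [[12, 0, -1], 0],
    [[12, 0, 1], 0],
    [[10, 0, 3], 0],
    [[4, 0, 1], 0],
    [[0, 0, 0], 0],
  ],
)

```text
clock: 14.55
tcp_pos: [0.6088, 0.1091, 0.1058]
eef_rot: [-3.141, 0.0, 0.894]
ft_force: [-1.1, 1.0, -0.4]
opening: 0.0227
finger_force: 64.6
```

```bash
cat > cov.py <<'E'
from h import *
np.set_printoptions(precision=1,suppress=True)
s=telemetry.get_state(); print(s['clock'],s['tcp_pos']*1000,'F',s['ft_force'],'M',s['wrist_torque'])
u=np.array([np.cos(.891),np.sin(.891),0]); v=np.array([-u[1],u[0],0]); C=np.array([.6187,.1199,0])
for n in ('wrist','scene','top'):
    P=cloud(cam(n)); d=P-C; U=d@u*1000; V=d@v*1000; Z=P[...,2]*1000
    for z0 in range(100,190,10):
        m=(abs(V)<62)&(abs(V)>20)&(U>20)&(U<140)&(abs(Z-z0)<4)
        if m.sum()>5: print(n,z0,m.sum(),np.percentile(U[m],[5,50,95]))
E
python3 cov.py
```

```text
14.55 [608.8 109.1 105.8] F [-1.1  1.  -0.4] M [-0. -0.  0.]
wrist 100 1969 [61.9 63.8 65.5]
wrist 110 2478 [66.3 68.2 69.9]
wrist 120 3223 [70.7 72.5 74.3]
wrist 130 4337 [75.  76.9 78.7]
wrist 140 5864 [79.4 81.3 83.1]
wrist 150 8407 [83.8 85.7 87.5]
wrist 160 1290 [87.4 88.1 88.7]
wrist 170 802 [85.2 85.6 86. ]
scene 100 108 [58.7 64.6 68.8]
scene 110 111 [63.1 68.3 74.3]
scene 120 65 [67.  72.6 77.9]
scene 130 38 [71.7 78.1 82.7]
scene 140 56 [76.4 81.7 86.9]
scene 150 61 [82.  86.  90.1]
scene 160 39 [83.7 89.2 95.1]
scene 170 14 [82.2 94.7 99.6]
```

play_rows(
  increments=[
    [[-15, 0, 0], 0],
    [[-30, 0, 0], 0],
    [[-40, 0, 0], 0],
    [[-40, 0, 0], 0],
    [[-35, 0, 0], 0],
    [[-30, 19, 0], 0],
    [[-30, 19, 0], 0],
    [[-30, 19, 0], 0],
    [[-30, 19, 0], 0],
    [[-28, 19, 10], 0],
    [[0, 0, 30], 0],
    [[0, 0, 20], 0],
    [[0, 0, 10], 0],
    [[0, 0, 0], 0],
  ],
)

```text
clock: 16.1
tcp_pos: [0.4887, -0.1907, 0.0355]
eef_rot: [-3.14, 0.0, 0.894]
ft_force: [0.1, -0.6, -0.6]
opening: 0.0224
finger_force: 64.7
```

play_rows(
  increments=[
    [[0, 0, 4], 0],
    [[0, 0, 4], 0],
    [[0, 0, 4], 0],
    [[0, 0, 4], 0],
    [[0, 0, 4], 0],
    [[0, 0, 4], 0],
    [[0, 0, 4], 0],
    [[0, 0, 0], 0],
  ],
)

```text
clock: 16.9
tcp_pos: [0.4919, -0.1913, 0.0093]
eef_rot: [3.138, -0.002, 0.895]
ft_force: [4.2, 3.5, 9.2]
opening: 0.0227
finger_force: 67.1
```

```bash
python3 chk.py;  python3 - <<'E'
from h import *
go([.49,-.19,.003])
E
```

```text
16.9 [ 491.9 -191.3    9.3] F [4.2 3.5 9.2] M [ 0.3 -0.5  0. ]
cover/blade u z
0 -203.0418355922874 0.48323426341771725; 20 -209.35622598604402 0.29353155677594445; 40 -221.70553572654578 34.75629409415322; 60 -226.94106991809906 34.0013106141332; 80 -232.27298385192896 33.383058401050285; 100 -237.86531608334064 32.548233464803864; 120 -243.68983033410845 31.84734004331193; 140 -249.78198668170518 31.15270079603425; 160 -256.1764971787299 30.06419017155869; 180 -262.8718335396392 29.32710242238994; 200 -269.9313952068401 28.292699733158468; 220 -277.35167783169027 27.22839998494109; 240 -285.6307779043053 26.207988521264188; 
t 16.95 tcp [ 0.4919 -0.1913  0.0094] yaw 0.8948 F [3.5 2.5 7.6] | turn 0 then xyz mm [-0.1 -2.3  6.4]
```

play_rows(
  increments=[
    [[0, 0, 3], 0],
    [[0, 0, 3], 0],
    [[0, 0, 0], 0],
  ],
)

```text
clock: 17.25
tcp_pos: [0.4919, -0.1914, 0.0034]
eef_rot: [3.138, -0.002, 0.895]
ft_force: [4.2, 2.6, 6.6]
opening: 0.0225
finger_force: 67.4
```

play_rows(
  increments=[
    [[0, 0, 0], 0],
    [[0, 0, 0], 0],
    [[0, 0, 0], 0],
    [[0, 0, 0], 0],
    [[0, 0, 0], 0],
    [[0, 0, 0], 0],
    [[0, 0, 0], 0],
    [[0, 0, 0], 0],
  ],
  grip=0,
)

```text
clock: 18.05
tcp_pos: [0.4896, -0.1911, 0.0023]
eef_rot: [-3.142, -0.0, 0.894]
ft_force: [-0.1, -0.9, 0.5]
opening: 0.0851
finger_force: 0.0
```

play_rows(
  increments=[
    [[0, 0, -10], 0],
    [[0, 0, -25], 0],
    [[0, 0, -40], 0],
    [[0, 0, -40], 0],
    [[0, 0, -40], 0],
    [[0, 0, 0], 0],
  ],
)

```text
clock: 18.65
tcp_pos: [0.4925, -0.1926, 0.1632]
eef_rot: [3.133, -0.002, 0.894]
ft_force: [-0.6, -0.3, -0.4]
opening: 0.0852
finger_force: 0.0
```

```bash
python3 - <<'E'
from h import *
f=cam('wrist'); P=cloud(f)
for k in 'knife knife_grip knife_tip'.split():
    for r in finder.pinpoint(f,k)[:1]: print(k,np.round(r['xy'],1),round(r['p'],2),at_depth(f,r['xy']))
u=np.array([.6265,.7794])
g=cam('scene')
go([.6187,.1199,.15],.894-np.pi)
E
python3 cov.py
```

```text
knife [319.9 190.1] 0.62 [ 0.50720244 -0.17451169  0.01773109]
knife_grip [317.1 218.5] 0.97 [ 0.49152879 -0.19034704  0.02179608]
knife_tip [315.1  78.5] 0.61 [ 0.55647999 -0.10770369  0.00147888]
t 18.9 tcp [ 0.4889 -0.1906  0.1563] yaw 0.8938 F [-0.6  0.   0.2] | turn 3.1414 then xyz mm [-323.4   93.3    6.3]
18.9 [ 488.9 -190.6  156.3] F [-0.6  0.   0.2] M [-0.  0. -0.]
scene 100 95 [59.1 64.8 69. ]
scene 110 103 [63.6 68.2 74.8]
scene 120 94 [66.7 72.6 77.4]
scene 130 82 [72.5 77.4 82. ]
scene 140 74 [76.9 81.5 87.3]
scene 150 101 [81.  86.6 90.9]
scene 160 120 [84.9 90.3 95.4]
scene 170 139 [ 84.8  94.7 101. ]
top 100 134 [61.5 64.6 67.6]
top 110 138 [65.6 69.1 72.3]
top 120 129 [70.7 73.2 76.4]
top 130 144 [74.6 77.3 80.3]
top 140 150 [79.5 82.1 84.9]
top 150 148 [83.6 86.4 89.3]
top 160 121 [87.8 90.6 95.2]
top 170 244 [ 87.1  96.2 100.3]
```

```bash
python3 - <<'E'
from h import *
np.set_printoptions(precision=1,suppress=True)
u=np.array([np.cos(.893),np.sin(.893),0]); v=np.array([-u[1],u[0],0]); C=np.array([.6176,.1182,0])
for n in('top','scene'):
    f=cam(n)
    for r in finder.pinpoint(f,'toggle_top')[:2]:
        p=at_depth(f,r['xy']); q=at_z(f,r['xy'],.065)
        print(n,np.round(r['xy'],1),round(r['p'],2),p*1000,'box',(p-C)@u*1e3,(p-C)@v*1e3,'z65',(q-C)@u*1e3,(q-C)@v*1e3)
    if n=='top':
        cv2.imwrite('pics/t6.png',cv2.resize(f['image'][170:290,180:340],(800,600),interpolation=cv2.INTER_CUBIC)[:,:,::-1])
        print('origin px',proj(f,C+[0,0,.065]),'nominal toggle px',proj(f,C+.0127*u+[0,0,.0654]))
E
```

```text
top [243.7 227.8] 0.47 [619.5 124.7  49.3] box 6.233943634684514 2.607253237348226 z65 2.6132576570498034 4.293340065836596
origin px [np.float64(246.14136118871102), np.float64(227.0144415255332)] nominal toggle px [np.float64(241.2702863032663), np.float64(222.91773022119074)]
scene [308.6 230.7] 0.41 [628.8 125.7  58.9] box 12.819035126484467 -4.011474031631666 z65 -2.681214832233235 -4.278983980602587
```

View pics/t6.png

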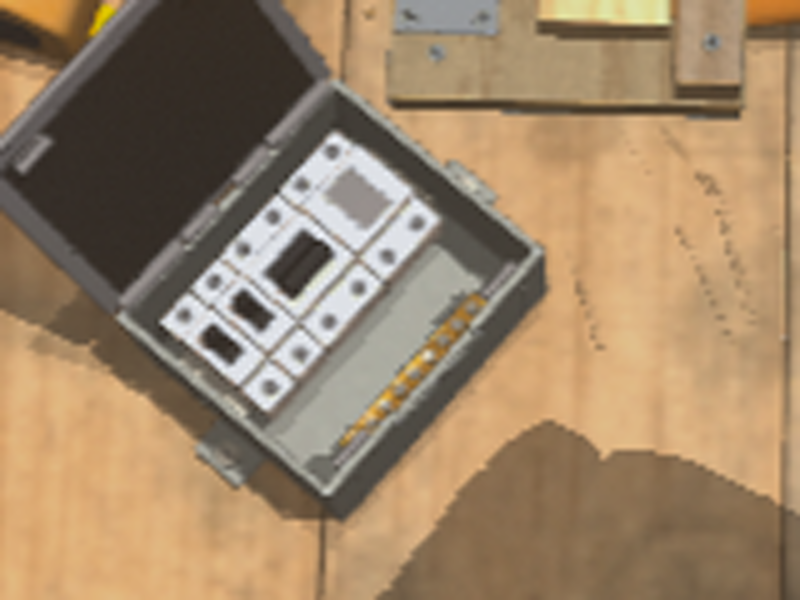

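play_rows(
  increments=[
    [[0, 0, -10], -0.14],
    [[0, 0, -10], -0.14],
    [[0, 0, -10], -0.14],
    [[0, 0, 0], -0.14],
    [[0, 0, 0], -0.14],
    [[0, 0, 0], -0.14],
    [[0, 0, 0], -0.14],
    [[0, 0, 0], -0.14],
    [[0, 0, 0], -0.14],
    [[0, 0, 0], -0.14],
    [[0, 0, 0], -0.14],
    [[0, 0, 0], -0.14],
    [[0, 0, 0], -0.14],
    [[0, 0, 0], -0.14],
    [[0, 0, 0], -0.14],
    [[0, 0, 0], -0.14],
    [[0, 0, 0], -0.14],
    [[0, 0, 0], -0.14],
    [[0, 0, 0], -0.14],
    [[0, 0, 0], -0.14],
  ],
  grip=255,
)

```text
clock: 21.25
tcp_pos: [0.4896, -0.191, 0.1871]
eef_rot: [3.141, -0.0, -2.584]
ft_force: [-0.5, 0.6, 0.4]
opening: -0.0002
finger_force: 0.0
```

play_rows(
  increments=[
    [[0, 0, 0], -0.112],
    [[0, 0, 0], -0.112],
    [[0, 0, 0], -0.113],
    [[-20, 9, 0], 0],
    [[-35, 9, 0], 0],
    [[-35, 9, 0], 0],
    [[-35, 9, 0], 0],
    [[-35, 9, 0], 0],
    [[-35, 9, 0], 0],
    [[-35, 9, 0], 0],
    [[-35, 9, 0], 0],
    [[-28, 10, 0], 0],
    [[-20, 10, 0], 0],
    [[0, 0, 0], 0],
    [[0, 0, 0], 0],
  ],
)

```text
clock: 22.75
tcp_pos: [0.6152, 0.1101, 0.1869]
eef_rot: [3.141, -0.001, -2.251]
ft_force: [-0.3, -0.6, -0.3]
opening: -0.0003
finger_force: 0.0
```

```bash
python3 - <<'E'
from h import *
go([.6142,.1107,.058],.893-np.pi)
E
```

```text
t 22.75 tcp [0.6152 0.1101 0.1869] yaw -2.2514 F [-0.3 -0.6 -0.3] | turn -0.0028 then xyz mm [1.000e-01 1.200e+00 1.289e+02]
```

play_rows(
  increments=[
    [[0, 1, 25], 0],
    [[0, 0, 35], 0],
    [[0, 0, 30], 0],
    [[0, 0, 15], 0],
    [[0, 0, 8], 0],
    [[0, 0, 8], 0],
    [[0, 0, 7], 0],
    [[0, 0, 0], 0],
  ],
)

```text
clock: 23.55
tcp_pos: [0.6145, 0.1104, 0.059]
eef_rot: [3.141, -0.0, -2.253]
ft_force: [0.3, 0.0, -0.3]
opening: 0.0002
finger_force: 0.0
```

play_rows(
  increments=[
    [[-4, 0, 0], 0],
    [[-4, 0, 0], 0],
    [[-4, 0, 0], 0],
    [[-4, 0, 0], 0],
    [[-3, 0, 0], 0],
    [[0, 0, 0], 0],
  ],
)

```text
clock: 24.15
tcp_pos: [0.6269, 0.1258, 0.0593]
eef_rot: [-3.141, 0.0, -2.252]
ft_force: [-0.5, 0.1, 0.4]
opening: -0.0001
finger_force: 0.0
```

play_rows(
  increments=[
    [[-2, 0, 0], 0],
    [[0, 0, 0], 0],
  ],
)

```text
clock: 24.35
tcp_pos: [0.6271, 0.1261, 0.0591]
eef_rot: [3.141, -0.002, -2.253]
ft_force: [-3.1, -4.0, 2.6]
opening: -0.0004
finger_force: 3.1
```

play_rows(
  increments=[
    [[8, 0, 0], 0],
    [[8, 0, -8], 0],
    [[0, 0, -30], 0],
    [[0, 0, -40], 0],
    [[0, 0, -40], 0],
    [[30, 0, 0], 0],
    [[40, 0, 0], 0],
    [[40, 0, 0], 0],
    [[40, 0, 0], 0],
    [[40, 0, 0], 0],
    [[40, 0, 0], 0],
    [[30, 0, 0], 0],
    [[0, 0, 0], 0],
  ],
)

```text
clock: 25.65
tcp_pos: [0.4518, -0.0895, 0.178]
eef_rot: [-3.141, -0.0, -2.256]
ft_force: [-0.2, 0.2, 0.2]
opening: -0.0002
finger_force: 0.0
```

```bash
python3 cov.py; python3 - <<'E'
from h import *
f=cam('top')
cv2.imwrite('pics/t7.png',cv2.resize(f['image'][150:330,180:420],(800,600),interpolation=cv2.INTER_CUBIC)[:,:,::-1])
E
```

```text
25.65 [451.8 -89.5 178. ] F [-0.2  0.2  0.2] M [ 0.1 -0.   0. ]
scene 100 126 [58.  63.8 69.1]
scene 110 65 [63.2 68.2 74.4]
scene 120 29 [69.6 73.  79.2]
scene 130 33 [72.9 77.3 82. ]
scene 140 45 [76.3 81.7 86.2]
scene 150 51 [81.6 85.9 91.2]
scene 160 24 [84.3 89.1 93.4]
scene 170 8 [83.3 92.1 95.6]
top 100 132 [61.7 64.4 67. ]
top 110 129 [66.1 69.  71.9]
top 120 138 [70.6 73.4 76.2]
top 130 147 [74.5 77.7 80.9]
top 140 148 [79.  82.2 84.8]
top 150 154 [83.6 86.7 89.4]
top 160 117 [87.7 90.5 94.8]
top 170 248 [ 86.9  95.9 100.3]
```

View pics/t7.png

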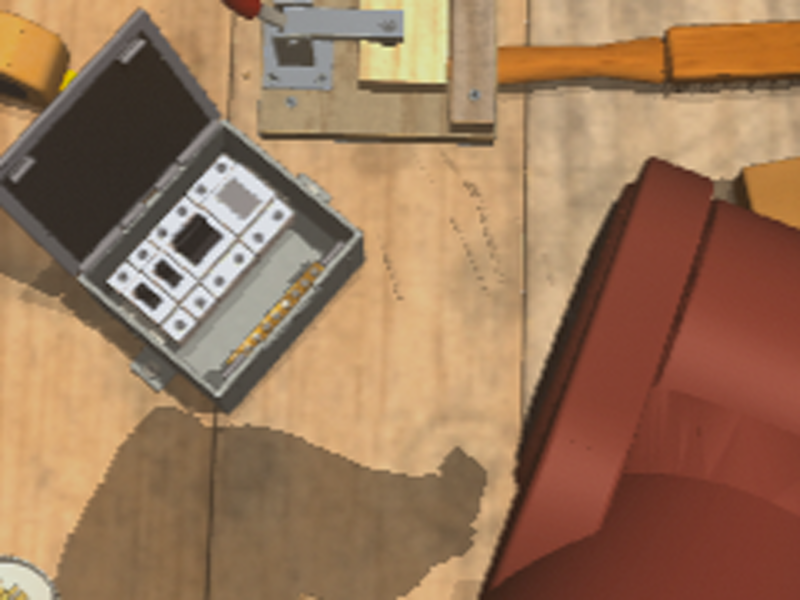

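```bash
python3 - <<'E'
from h import *
np.set_printoptions(precision=1,suppress=True)
u=np.array([np.cos(.893),np.sin(.893),0]); v=np.array([-u[1],u[0],0]); C=np.array([.6176,.1182,0])
f=cam('top'); P=cloud(f); d=P-C; U=d@u*1e3; V=d@v*1e3; Z=P[...,2]*1e3
for a,b in((-9,9),(22,30),(40,48)):
    m=(V>a)&(V<b)&(U>0)&(U<42)&(Z<80); 
    print(a,b,[(int(x),round(float(np.median(Z[m&(abs(U-x)<2)])),1)) for x in range(2,42,4) if (m&(abs(U-x)<2)).any()])
for r in finder.pinpoint(f,'toggle_top')[:2]:
    q=at_z(f,r['xy'],.065); print(r,(q-C)@u*1e3,(q-C)@v*1e3)
E
```

```text
-9 9 [(2, 43.6), (6, 49.4), (10, 51.9), (14, 52.0), (18, 51.5), (22, 60.6), (26, 66.2), (30, 63.6), (34, 49.4), (38, 42.6)]
22 30 [(2, 43.0), (6, 48.3), (10, 52.9), (14, 51.4), (18, 51.0), (22, 57.0), (26, 61.6), (30, 61.1), (34, 50.4), (38, 42.8)]
40 48 [(2, 42.3), (6, 48.3), (10, 50.5), (14, 51.9), (18, 52.3), (22, 58.3), (26, 63.5), (30, 52.1), (34, 52.3), (38, 41.5)]
{'xy': [238.5, 221.4], 'p': 0.58} 18.99526751546415 1.167244637761375
```

The toggle's top is now at box x ≈ 27 mm, the same lean as its on neighbours, so it is fully over. I'm handing in.

```bash
python3 -c "
from station import robot; print(robot.job_done())"
```

```text
the job is handed in; nothing more can be done
None
```

The job is handed in (no verdict came back): the knife freed the cover, which now stands open at about 1.98 rad, the knife lies flat on the bench clear of the box, and the breaker's toggle measures fully over at on.

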